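# Slide the welded bracket to the inspection camera and light its bead

## Task

Slide the welded T-bracket sideways along the bench, without lifting or tipping it, from the toggle clamps to the corner marks in front of the inspection camera, and leave it square inside them. Then draw the hand lamp out of its tube and hold it raised clear of everything, slanting about 45 degrees down, with its lens aimed at the middle of the weld bead from squarely in front of the bead's side and about 100 mm from it. Finish while still holding the lamp steady there, with all the other tools left where they are.

Things in the scene. Friction and masses are not known exactly. Their poses are not given: they have to be found in the camera images.
- bracket: The welded aluminium T-bracket, about 0.45 kg, standing loose on the bench. Base plate 130 mm (its x) by 100 mm (its y) by 8 mm thick; in its middle an upright web runs the full 130 mm along its x, 10 mm thick in y, its top 63 mm above the bench. Only the web's -y side (the robot's right) has a weld bead, along its foot. Origin: centre of the underside; z up. Its x axis starts within 0.35 rad of world x. Slides on bare steel, so it takes a few newtons to move.
- bracket_center (a point): Centre of the bracket, in the middle of its web, 31.5 mm above its underside; axes as the bracket.
- bead (a point): Middle of the weld bead, in the corner between base plate and web: 9 mm to the -y side of the web's middle plane and 12 mm above the underside. Axes as the bracket: the bead runs along x and faces -y and up.
- mark (a point): Centre, on the bench top, of the four white corner marks (a 142 by 112 mm outline, the bracket's footprint plus 6 mm all round) where the bracket must go; x and y as the bracket's x and y should lie.
- camera_station: The inspection camera on its magnetic-base stand, fixed; origin and axes as the mark. The stand occupies x from 120 mm to 260 mm and y from -75 mm to +10 mm in this frame, lowest part of the camera's nose 135 mm above the bench, post up to 250 mm. Everything nearer than that on the robot's side and sideways is open.
- weld_station: The welding place where the bracket starts, with a like set of four white corner marks about its origin (on the bench top). Fixed. Two opened toggle clamps, up to 105 mm high, stand at x = 120 to 235 mm, y = -60 to +60 mm in this frame; the bench beside and on the robot's side is open. It lies to the left or to the right of the camera's marks.
- lamp: The hand lamp, a straight cylinder 150 mm long, 0.15 kg: barrel 26 mm in diameter, head at the lens end 31 mm in diameter and 30 mm long. Origin: middle of the lens face; z runs from the lens to the tail, so the light leaves along -z. It starts upright, lens down, loose in its tube, the upper 80 mm standing out.
- lamp_center (a point): Centre of the lamp, on its axis 75 mm from the lens and from the tail; axes as the lamp.
- lens (a point): Middle of the lens face of the lamp; axes as the lamp (light leaves along -z).
- lamp_tube_mouth (a point): Centre of the mouth, 76 mm above the bench, of the lamp's holder: an upright steel pipe, 45 mm outside, 38 mm inside, 70 mm deep, on a fixed plate 85 by 85 by 6 mm. The lamp stands on the plate. A like tube with a wire brush stands on the other side of the bench.
- brush: Bystander: wire brush, a flat wooden stick 20 by 26 by 185 mm standing in the other tube. Origin at its lower end.
- mallet: Bystander: soft-faced mallet lying at the right; head 110 mm, handle 270 mm. Origin on the bench under the handle's middle; head to its +x.
- hammer: Bystander: ball-peen hammer lying at the left, 270 mm long. Origin under the handle's middle; head to its +x.
- copper_bar: Bystander: copper backing bar 24 by 150 (its y) by 8 mm lying flat nearer the robot. Origin: centre of the underside.
- boss: Bystander: round aluminium weld-on boss, 42 mm in diameter, 32 mm high, on the bench beyond and between the two marked places. Origin: centre of the underside.
- weld_magnet: Bystander: triangular welding magnet 90 by 16 mm, 90 mm high, standing in the right front. Origin: centre of the underside.
Things that resemble listed ones, but are neither listed nor needed, are in the scene too. Of the things like the lamp, leave any that is blue, purple or turquoise; of the rest the smaller one is meant.

How it is judged:
By the outcome, as a careful person would: the job done as asked, in the order asked, and still so for the second after the job is handed in, while the arm keeps its last pose, push and grip.
It also fails if it takes over 61 s, if anything falls off the work surface, if the arm or the gripper's body presses on something with over 40 N, if the wrist force passes 120 N, or if a joint passes its speed limit or range.

## Robot

A 6-joint arm with a two-finger parallel gripper is mounted at the origin on the work surface. World frame = base frame: x ahead of the robot, y to its left, z up, the work surface at z = 0. Lengths are in m, angles in rad, forces in N, time in s.
With the tool pointing down it reaches from about 0.375 to 0.925 m from the base axis. Payload 5.7 kg.
Tool frame: the origin (TCP) lies at the very end of the fingers, on their centre line; the grasp point (between the pads) lies 19 mm behind it (pinch_z is the distance from the TCP to the grasp point, in m); z points along the fingers, x is the direction in which the jaws open and shut, and the axes are right-handed (so a half turn about z gives the same grasp; the last joint's range is limited). The gripper opens to 85 mm and grips with 20 to 120 N. Pads are 22 mm wide; open, the fingers measure 114 mm over their backs; the gripper's body (76 mm by 85 mm) begins 54 mm behind the grasp point. The pads swing forward as they close: fully open they stand 13 mm farther back than shut.
Start: joints at [-1.241, 0.359, 1.51, -0, 1.272, -0.115], TCP at [0.258, -0.542, 0.231] pointing down, gripper open.
Joint ranges: [-2.97, 2.97], [-1.01, 2.36], [0.21, 2.38], [-0.96, 4.11], [0.2, 2.71], [-2.98, 2.98]. Speed limits (rad/s): [2.39, 2.39, 3.14, 3.14, 3.14, 3.14].

## Interface

Orientations are given as a 3x3 rotation matrix whose columns are the frame's x, y, z axes.
In Python, from plant import * gives the robot as it stands.
- The arm moves only by the tool step_arm, never from a script. Its arguments are lists of equal length, an entry for each row: "linear": the shift along the tool's x, y, z in mm, a list of three; "twist": the turn about the tool's z in degrees; "claw": the finger opening in mm, from 0 to 85.4. A call has 1 to 5 rows; each row is the pose to reach, as a shift and turn from the pose commanded when the call began, along the tool's axes at that moment; what a row does not reach only later rows make up. A row lasts 1/8 s, in which the tool goes at most 62.5 mm and 10.7 degrees, less where a joint would pass 70% of its speed; a pose out of reach is approached as far as the arm can. A call with a gripper value outside its range is refused whole. The fingers move at their own pace and stop on an object; "force" is the grip in N (left out, the last holds). Time passes only in rows, so rows that repeat a pose let the fingers close. It gives the time, the measured TCP pose, the force and the opening at its end, in the units of the state.
- state(): the state, without advancing time (a new reading comes with each control period).
- snapshot(name): name is "scene" or "top" or "wrist"; returns the picture (420x560x3 uint8, red, green, blue); there is no depth.
- calibration(name): a dict with "K" (3x3 intrinsics, pixels), "pose" (4x4, takes a point from camera to world coordinates). Camera axes: x right, y up, looking along -z (the intrinsics and any distortion apply to the point x, -y, -z); pixel columns grow to the right and rows downward; lengths in m; the calibration is good to about 2 mm. A picture is of the moment at which its call begins: read the wrist's pose just before it. calibration takes no time and is no camera call; for the wrist camera it gives the pose at the moment of the call.
- sign_off(): hands the job in, once; it reports no verdict.
The state is a dict: "t": time; "joint_pos": joint angles; "qd": joint speeds; "effort": joint torques, N m; "tcp_pos": TCP position; "ee_rot": TCP orientation; "wrist_force": force on the tool from outside, world axes, zero at the start; "wrist_torque": the same for the moment, N m; "gripper_width": opening from 0.0 (shut) to 1.0 (fully open).
Only numpy, scipy, OpenCV 4.12 (cv2) and the standard library are available. Lean on these libraries where they do the work, as an engineer would, in place of code of your own. Each camera call takes 0.05 s, during which the arm holds its last target. There are 200 camera calls.

## Working session

There is one attempt and no reset: what is moved stays moved. The work goes in short steps, Python scripts to look and compute and a tool call to move; the robot and the scene stay as the last step left them, time stands still between calls to the robot, and variables do not carry over. Pictures are saved under pics/ and viewed, about 8 in all and at most 12, crops included, and the job is handed in when it is done.

Besides the shell and the picture viewer there is one more tool, called after "Emit:" as name([rows], argument=value, ...), one row to a line, values as JSON. step_arm: Moves the arm, as the interface text tells. Its arguments: {"type":"object","properties":{"linear":{"type":"array"},"twist":{"type":"array"},"claw":{"type":"array"},"force":{"type":"number"}},"required":["linear","twist","claw"]}

```bash
ls; mkdir -p pics
python3 - <<'E'
from plant import *
import cv2,numpy as np
s=state();print(s['t'],s['tcp_pos'],s['ee_rot'],s['wrist_force'])
for n in("scene","top"):
    im=snapshot(n);cv2.imwrite(f"pics/{n}0.png",im[:,:,::-1])
    c=calibration(n);print(n,c)
c=calibration("wrist");print(c)
E
```

```text
pics
0.0 [ 0.25792021 -0.54096106  0.23043305] [[ 4.30292982e-01 -9.02689066e-01 -6.32337486e-04]
 [-9.02687330e-01 -4.30293402e-01  1.78123558e-03]
 [-1.87999253e-03 -1.95650130e-04 -9.99998214e-01]] [-0.28498259 -0.80676754  0.48873826]
scene {'K': array([[425.72790663,   0.        , 284.73983557],
       [  0.        , 425.72790663, 216.42116454],
       [  0.        ,   0.        ,   1.        ]]), 'pose': array([[ 0.47104943, -0.55782084,  0.68333619,  1.36436357],
       [ 0.88200864,  0.30940333, -0.35542979, -0.41691702],
       [-0.01316035,  0.77013343,  0.63774706,  0.84676186],
       [ 0.        ,  0.        ,  0.        ,  1.        ]])}
top {'K': array([[513.86877897,   0.        , 280.68781102],
       [  0.        , 513.86877897, 208.01680265],
       [  0.        ,   0.        ,   1.        ]]), 'pose': array([[ 2.10219426e-02,  9.98413013e-01, -5.22449436e-02,
         4.80789397e-01],
       [-9.99778494e-01,  2.10465179e-02, -7.97926186e-05,
         1.43007085e-03],
       [ 1.01990815e-03,  5.22350484e-02,  9.98634297e-01,
         1.65975149e+00],
       [ 0.00000000e+00,  0.00000000e+00,  0.00000000e+00,
         1.00000000e+00]])}
{'K': array([[296.46976208,   0.        , 275.75601907],
       [  0.        , 296.46976208, 211.36357581],
       [  0.        ,   0.        ,   1.        ]]), 'pose': array([[ 0.4307915 ,  0.86869222,  0.24452507,  0.31953595],
       [-0.90244946,  0.41524847,  0.11468944, -0.51243765],
       [-0.00190884, -0.27007875,  0.96283634,  0.37200944],
       [ 0.        ,  0.        ,  0.        ,  1.        ]])}
```

View pics/top0.png

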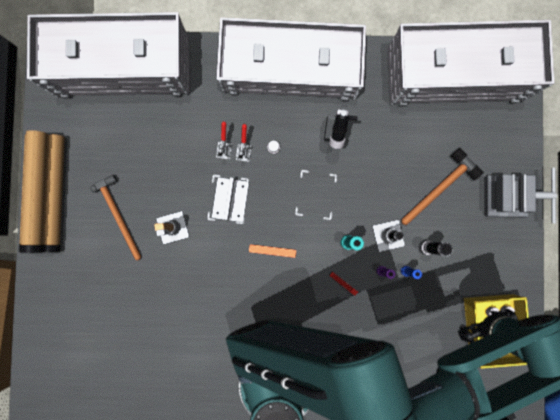

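View pics/scene0.png

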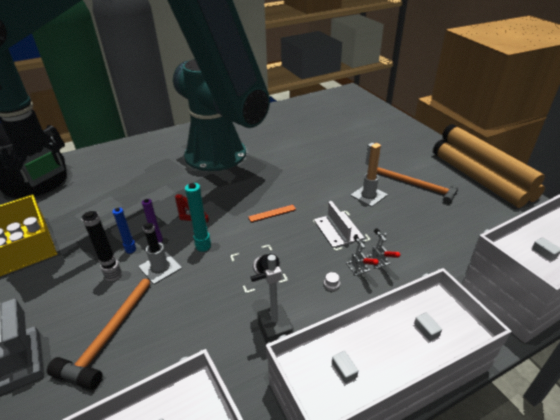

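Candidates like the lamp in the top picture: dark in plated tube (392,236), larger dark (437,248), turquoise (352,242), purple (386,271) and blue (411,272). The smaller dark one in the plated tube fits. Enlarging to confirm it and measure.

```bash
cat > h.py <<'E'
from plant import *
import cv2,numpy as np
def ray(c,u,v,z):
    d=c['pose'][:3,:3]@np.array([(u-c['K'][0,2])/c['K'][0,0],-(v-c['K'][1,2])/c['K'][1,1],-1]);o=c['pose'][:3,3]
    return o+d*(z-o[2])/d[2]
def proj(c,p):
    q=c['pose'][:3,:3].T@(np.asarray(p)-c['pose'][:3,3]);q=q*[1,-1,-1]
    return (c['K']@q)[:2]/q[2]
def crop(im,x0,y0,x1,y1,s):
    return cv2.resize(im[y0:y1,x0:x1],None,fx=s,fy=s,interpolation=cv2.INTER_CUBIC)
E
python3 - <<'E'
from h import *
t=cv2.imread("pics/top0.png");s=cv2.imread("pics/scene0.png")
a=crop(t,200,160,350,230,5);b=crop(t,330,215,460,285,3);d=crop(s,70,180,220,290,3)
H=np.zeros((600,800,3),np.uint8)
H[:350,:750]=a
H[360:570,:390]=b
d=cv2.resize(d,(340,240));H[355:595,400:740]=d
cv2.imwrite("pics/c1.png",H)
c=calibration("top")
for n,u,v,z in [("bracketTop",230,199,.008),("mark",317,195,0),("lamp",392,236,.15),("boss",274,147,.03),("copper",272,251,0)]:print(n,ray(c,u,v,z))
E
```

```text
bracketTop [0.59284157 0.16542165 0.008     ]
mark [ 0.61230812 -0.11513369  0.        ]
lamp [ 0.48445218 -0.32673087  0.15      ]
boss [0.76081498 0.0270323  0.03      ]
copper [0.42845954 0.02661914 0.        ]
```

View pics/c1.png

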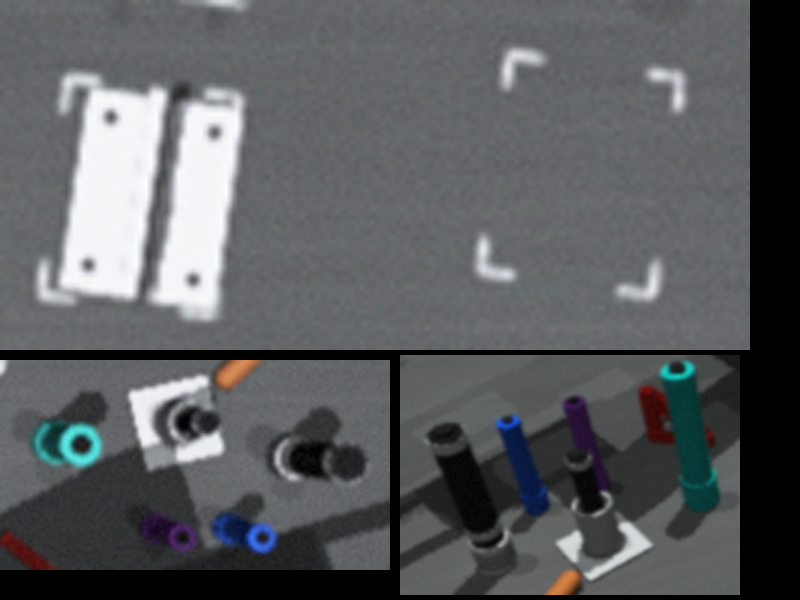

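The pictures show the bracket standing in its left marks (crop about 60..243, 85..308) and the empty camera marks to its right. The lamp is the black one in the tube on the white plate. The bigger black one, the blue, the purple and the turquoise ones are decoys. Next I fit the poses.

Run:
```python
from h import *
c=calibration("top");s=calibration("scene")
def fit(px,w,l,z):
    P=np.array([ray(c,200+u/5,160+v/5,z)[:2] for u,v in px])  # TL,TR,BR,BL: x+ y+, x+ y-, x- y-, x- y+
    x=(P[0]+P[1]-P[2]-P[3])/2; y=(P[0]+P[3]-P[1]-P[2])/2
    print(P.mean(0).round(4),'len',np.linalg.norm(x).round(4),np.linalg.norm(y).round(4),'yaw',np.degrees(np.arctan2(x[1],x[0])).round(2),np.degrees(np.arctan2(-y[0],y[1])).round(2))
fit([(505,50),(685,75),(657,297),(480,275)],0,0,0)
fit([(88,85),(243,103),(217,308),(60,290)],0,0,.008)
T=lambda u,v,z:ray(c,330+u/3,215+(v-360)/3,z)[:2].round(3)
print('lamp tail',T(207,420,.156),'mouth',T(185,421,.076),'plate',T(177,422,.006))
S=lambda u,v:(70+u*450/340/3,180+v*330/240/3)
for n,b,t in [('big',(290,457),(348,462)),('turq',(50,441),(80,445)),('purp',(150,527),(182,537)),('blue',(225,527),(262,537))]:
    print(n,'base',T(*b,0),[(h,T(*t,h)) for h in(.12,.16,.2)])
print('lamp scene tail',ray(s,*S(178,102),.156), 'turq',[(h,ray(s,*S(277,15),h)[:2].round(3)) for h in(.16,.2,.24)],'big',[(h,ray(s,*S(47,80),h)[:2].round(3)) for h in(.16,.2,.24)])
```

```text
[ 0.6129 -0.113 ] len 0.1462 0.1166 yaw -5.74 -6.32
[0.592  0.1641] len 0.1334 0.1012 yaw -5.99 -5.39
lamp tail [ 0.488 -0.346] mouth [ 0.487 -0.342] plate [ 0.486 -0.348]
big base [ 0.451 -0.471] [(0.12, array([ 0.449, -0.495])), (0.16, array([ 0.45 , -0.482])), (0.2, array([ 0.451, -0.469]))]
turq base [ 0.462 -0.213] [(0.12, array([ 0.46 , -0.228])), (0.16, array([ 0.461, -0.222])), (0.2, array([ 0.461, -0.216]))]
purp base [ 0.373 -0.322] [(0.12, array([ 0.371, -0.33 ])), (0.16, array([ 0.374, -0.322])), (0.2, array([ 0.377, -0.313]))]
blue base [ 0.374 -0.402] [(0.12, array([ 0.373, -0.41 ])), (0.16, array([ 0.376, -0.399])), (0.2, array([ 0.379, -0.389]))]
lamp scene tail [ 0.49536466 -0.34730607  0.156     ] turq [(0.16, array([ 0.391, -0.198])), (0.2, array([ 0.447, -0.211])), (0.24, array([ 0.504, -0.224]))] big [(0.16, array([ 0.389, -0.468])), (0.2, array([ 0.446, -0.465])), (0.24, array([ 0.503, -0.462]))]
```

Emit:
step_arm([
  [-38.7,-45.2,0],
  [-77.4,-90.4,0],
  [-116.1,-135.6,0],
  [-154.8,-180.8,0],
  [-193.5,-226,0],
], twist=[0,0,0,0,0], claw=[85,85,85,85,85])

```text
t: 0.72
tcp_pos: [0.3792, -0.2678, 0.2311]
ee_rot: [[0.43, -0.903, 0.0], [-0.903, -0.43, 0.0], [-0.0, -0.0, -1.0]]
wrist_force: [0.6, -0.1, -0.5]
gripper_width: 0.993
```

Emit:
step_arm([
  [-38.7,-45.2,0],
  [-77.4,-90.4,0],
  [-116.1,-135.6,0],
  [-154.8,-180.8,0],
  [-193.5,-226,0],
], twist=[0,0,0,0,0], claw=[85,85,85,85,85])

```text
t: 1.35
tcp_pos: [0.5, 0.0042, 0.2312]
ee_rot: [[0.43, -0.903, -0.0], [-0.903, -0.43, -0.0], [-0.0, 0.0, -1.0]]
wrist_force: [0.3, -1.3, 0.1]
gripper_width: 0.995
```

Emit:
step_arm([
  [-38.7,-45.2,0],
  [-77.4,-90.4,0],
  [-116,-136,0],
  [-116,-136,40],
  [-116,-136,80],
], twist=[10.4,20.8,31.2,31.2,31.2], claw=[85,85,85,85,85])

```text
t: 1.98
tcp_pos: [0.5729, 0.1668, 0.1503]
ee_rot: [[-0.098, -0.995, 0.001], [-0.995, 0.098, 0.0], [-0.0, -0.001, -1.0]]
wrist_force: [0.5, 1.1, -0.1]
gripper_width: 0.994
```

```bash
cat > snap.py <<'E'
import sys
from h import *
n,cam=sys.argv[1:3]
s=state();c=calibration(cam);im=snapshot(cam)[:,:,::-1].copy()
cv2.imwrite(f"pics/{n}.png",im);np.savez(f"pics/{n}.npz",K=c['K'],pose=c['pose'])
R=s['ee_rot'];print(round(s['t'],2),s['tcp_pos'].round(4),'yaw',np.degrees(np.arctan2(R[1,0],R[0,0])).round(2),'tilt',R[2].round(3),'F',np.round(s['wrist_force'],1),'w',s['gripper_width'],'q',np.round(s['joint_pos'],2))
E
python3 snap.py w1 wrist
```

```text
1.98 [0.5729 0.1668 0.1503] yaw -95.61 tilt [-0.    -0.001 -1.   ] F [ 0.5  1.1 -0.1] w 0.9941871422372212 q [0.17 0.44 1.61 0.   1.1  1.84]
```

View pics/w1.png

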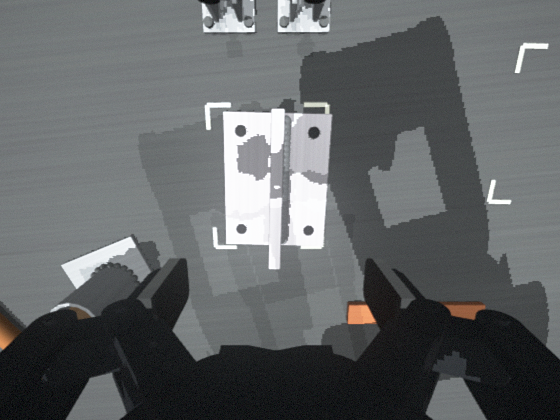

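The wrist picture shows the web from about (277,110) to (272,268) between the open fingers, and the base corners near (223,112), (331,113), (323,249) and (222,247). I'll check the bracket's pose from these.

Run:
```python
from h import *
c=np.load("pics/w1.npz")
def fit(px,z):
    P=np.array([ray(c,u,v,z)[:2] for u,v in px])
    x=(P[0]+P[1]-P[2]-P[3])/2; y=(P[0]+P[3]-P[1]-P[2])/2
    print(P.mean(0).round(4),'len',np.linalg.norm(x).round(4),np.linalg.norm(y).round(4),'yaw',np.degrees(np.arctan2(x[1],x[0])).round(2),np.degrees(np.arctan2(-y[0],y[1])).round(2))
fit([(223,112),(331,113),(323,249),(222,247)],.008)
a,b=ray(c,277.5,110,.063),ray(c,273.5,268,.063);print('web',a,b,(a+b)/2,np.linalg.norm(a-b),np.degrees(np.arctan2(*(a-b)[1::-1])))
print('markpts',ray(c,522,45,0),ray(c,489,202,0))
```

```text
[0.5886 0.1658] len 0.1326 0.1011 yaw -7.5 -6.44
web [0.65336927 0.15704188 0.063     ] [0.5274789  0.17253298 0.063     ] [0.59042409 0.16478743 0.063     ] 0.1268398919591344 -7.015109939483055
markpts [ 0.6900494 -0.0637011  0.       ] [ 0.54816125 -0.04837274  0.        ]
```

Emit:
step_arm([
  [0,0,45],
  [0,0,90],
  [0,0,117],
  [0,0,117],
  [0,0,117],
], twist=[1,1,1,1,1], claw=[85,60,50,40,30], force=30)

```text
t: 2.65
tcp_pos: [0.5734, 0.1655, 0.0356]
ee_rot: [[-0.117, -0.993, 0.001], [-0.993, 0.117, 0.0], [-0.0, -0.001, -1.0]]
wrist_force: [-0.1, 0.3, -0.6]
gripper_width: 0.353
```

Emit:
step_arm([
  [0,0,0],
  [0,0,0],
  [0,0,0],
  [0,0,0],
  [0,0,0],
], twist=[0,0,0,0,0], claw=[22,14,5,0,0], force=30)

```text
t: 3.28
tcp_pos: [0.5734, 0.166, 0.0356]
ee_rot: [[-0.117, -0.993, 0.002], [-0.993, 0.117, 0.001], [-0.001, -0.002, -1.0]]
wrist_force: [-1.5, 1.7, 5.9]
gripper_width: 0.112
```

```bash
python3 snap.py w2 wrist
```

```text
3.27 [0.5734 0.166  0.0356] yaw -96.71 tilt [-0.001 -0.002 -1.   ] F [-1.5  1.7  5.9] w 0.11208882217675457 q [0.17 0.58 1.7  0.   0.86 1.85]
```

View pics/w2.png

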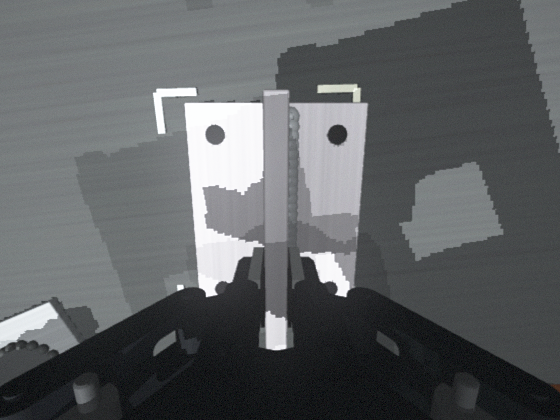

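The bracket is gripped on the web. The far end of the web top is at about (276,92) and the base's far edge at row 103.

Run:
```python
from h import *
c=np.load("pics/w2.npz");s=state();R=s['ee_rot'];p=s['tcp_pos']
xb=-R[:,1];
for q in (ray(c,276.5,92,.063),ray(c,276.5,103,.008)):
    print('far end along xb from tcp',(q-p)@xb,'lateral',(q-p)@R[:,0])
L=np.mean([(ray(c,276.5,92,.063)-p)@xb,(ray(c,276.5,103,.008)-p)@xb])
o=p+(L-.065)*xb
a=np.radians(-6.15);M=np.array([.613,-.1122])
x2=np.array([np.cos(a),np.sin(a)])
tcp2=M-(L-.065)*x2
d=np.array([*(tcp2-p[:2]),0])
print('bracket',o,'tcp target',tcp2,'tool shift',(R.T@d*1000).round(1))
```

```text
far end along xb from tcp 0.08071750072460268 lateral 0.0009077744813511449
far end along xb from tcp 0.08121317549689384 lateral 0.001028468046960866
bracket [0.589271  0.1640609 0.0356396] tcp target [ 0.59712655 -0.11048961] tool shift [ 2.717e+02 -5.590e+01 -2.000e-01]
```

Emit:
step_arm([
  [12,-2.5,0],
  [36,-7.4,0],
  [62,-12.8,0],
  [88,-18.1,0],
  [114,-23.5,0],
], twist=[0,0,0,0,0], claw=[0,0,0,0,0])

```text
t: 3.95
tcp_pos: [0.5836, 0.0501, 0.0356]
ee_rot: [[-0.117, -0.993, 0.002], [-0.993, 0.117, 0.002], [-0.002, -0.002, -1.0]]
wrist_force: [0.1, 6.3, 5.5]
gripper_width: 0.114
```

Emit:
step_arm([
  [26,-5.4,0],
  [52,-10.7,0],
  [78,-16,0],
  [104,-21.4,0],
  [128,-26.3,0],
], twist=[0,0,0,0,0], claw=[0,0,0,0,0])

```text
t: 4.58
tcp_pos: [0.5943, -0.0801, 0.0356]
ee_rot: [[-0.117, -0.993, 0.002], [-0.993, 0.117, 0.002], [-0.002, -0.001, -1.0]]
wrist_force: [-0.2, 8.2, 7.7]
gripper_width: 0.114
```

Emit:
step_arm([
  [16,-3.3,0],
  [26,-5.3,0],
  [29.7,-6.1,0],
  [29.7,-6.1,0],
  [29.7,-6.1,0],
], twist=[-0.3,-0.6,-0.6,-0.6,-0.6], claw=[0,0,0,0,0])

```text
t: 5.2
tcp_pos: [0.5969, -0.1104, 0.0356]
ee_rot: [[-0.107, -0.994, 0.001], [-0.994, 0.107, 0.001], [-0.001, -0.001, -1.0]]
wrist_force: [-0.4, 2.9, 7.7]
gripper_width: 0.111
```

```bash
python3 snap.py w3 wrist; python3 snap.py t3 top
python3 - <<'E'
from h import *
w=cv2.imread("pics/w3.png");t=cv2.imread("pics/t3.png")
H=np.zeros((600,800,3),np.uint8);H[:420,:560]=w
H[425:600,:400]=0
H[:300,560:800]=cv2.resize(t[150:250,280:360],(240,300),interpolation=cv2.INTER_CUBIC)
cv2.imwrite("pics/c3.png",H)
E
```

```text
5.2 [ 0.5969 -0.1104  0.0356] yaw -96.12 tilt [-0.001 -0.001 -1.   ] F [-0.4  2.9  7.7] w 0.11055907816344523 q [-0.3   0.59  1.67  0.    0.87  1.38]
5.25 [ 0.5969 -0.1104  0.0356] yaw -96.12 tilt [-0.001 -0.001 -1.   ] F [-0.7  2.9  7.5] w 0.11175983391795771 q [-0.3   0.59  1.67  0.    0.87  1.38]
```

View pics/c3.png

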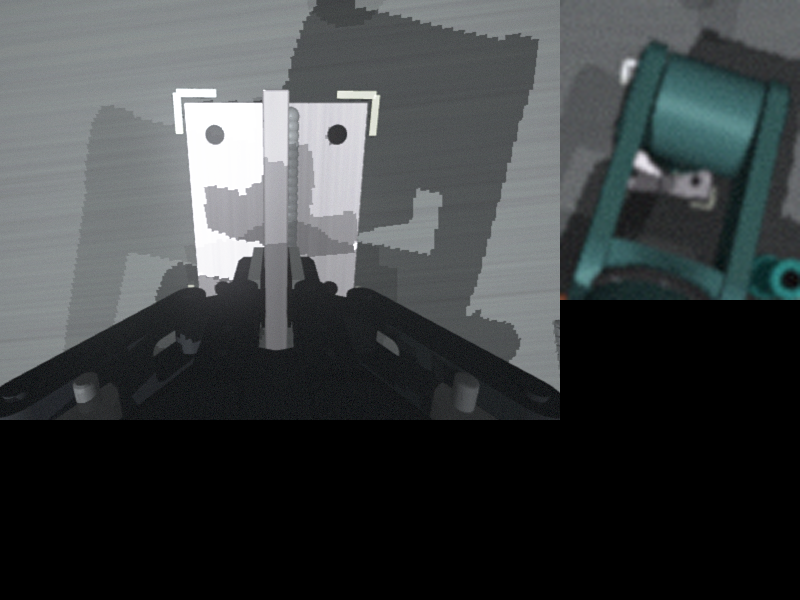

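The bracket now lies inside the camera marks. The far mark corners are at (173,90) and (380,92), the base's far corners at (185,103) and (368,104). Checking the gaps.

Run:
```python
from h import *
c=np.load("pics/w3.npz");s=state();R=s['ee_rot'];p=s['tcp_pos']
for q in [ray(c,173,90,0),ray(c,380,92,0),ray(c,185,103,.008),ray(c,368,104,.008)]:
    print(((R.T@(q-p))*1000).round(1))
```

```text
[-56.6 -88.6  35.8]
[ 58.8 -87.6  35.7]
[-48.1 -81.2  27.8]
[ 50.3 -80.7  27.7]
```

Emit:
step_arm([
  [0,0,0],
  [0,0,0],
  [0,0,0],
  [0,0,0],
  [0,0,-5],
], twist=[0,0,0,0,0], claw=[16,30,40,50,55])

```text
t: 5.92
tcp_pos: [0.5958, -0.1108, 0.039]
ee_rot: [[-0.107, -0.994, -0.001], [-0.994, 0.107, 0.0], [-0.0, 0.001, -1.0]]
wrist_force: [-0.7, 0.6, 0.1]
gripper_width: 0.646
```

Emit:
step_arm([
  [0,0,-25],
  [0,0,-75],
  [0,0,-130],
  [0,0,-185],
  [0,0,-215],
], twist=[0,0,0,0,0], claw=[60,60,60,60,60])

```text
t: 6.55
tcp_pos: [0.5975, -0.1113, 0.2583]
ee_rot: [[-0.107, -0.994, 0.005], [-0.994, 0.107, -0.001], [0.001, -0.005, -1.0]]
wrist_force: [0.6, -0.8, -0.2]
gripper_width: 0.703
```

```bash
python3 snap.py w4 wrist
python3 - <<'E'
from h import *
s=state();R=s['ee_rot'];p=s['tcp_pos']
print((R.T@(np.array([.489,-.346,p[2]])-p)*1000).round(1))
E
```

```text
6.55 [ 0.5975 -0.1113  0.2583] yaw -96.11 tilt [ 0.001 -0.005 -1.   ] F [ 0.6 -0.8 -0.2] w 0.7028056240309997 q [-0.3   0.35  1.46  0.    1.33  1.38]
[244.7  84.4  -0.4]
```

View pics/w4.png

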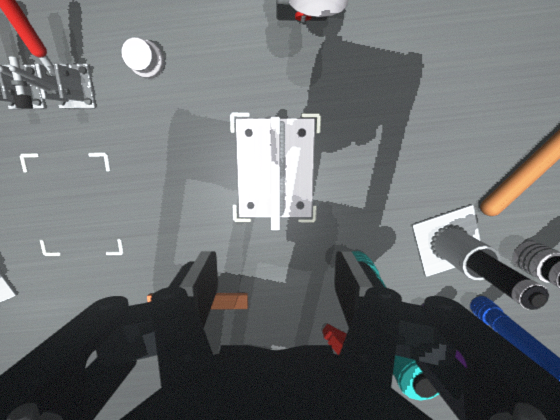

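The bracket sits square in the marks: corners (231,115), (320,115), (315,221), (233,221), with the base evenly inside. The lamp's tail is at (532,299) and its plate is around (447,240).

Run:
```python
from h import *
c=np.load("pics/w4.npz");s=state();R=s['ee_rot'];p=s['tcp_pos']
print('tail',ray(c,532,299,.156),'mouth',ray(c,472,259,.076))
print('plate',np.mean([ray(c,u,v,.006) for u,v in[(412,223),(475,206),(424,275)]],0),[ray(c,u,v,.006)[:2].round(3) for u,v in[(412,223),(475,206),(424,275)]])
for z,px in((0,[(231,115),(320,115),(315,221),(233,221)]),(.008,[(237,118.5),(314,118),(312,218.5),(238.5,218.5)])):
    P=np.array([ray(c,u,v,z)[:2] for u,v in px]);x=(P[0]+P[1]-P[2]-P[3])/2
    print(P.mean(0),np.degrees(np.arctan2(x[1],x[0])),np.linalg.norm(x),np.linalg.norm(P[0]-P[1]))
```

```text
tail [ 0.48823336 -0.3401177   0.156     ] mouth [ 0.49265203 -0.33515749  0.076     ]
plate [ 0.49729838 -0.32965001  0.006     ] [array([ 0.52 , -0.295]), array([ 0.535, -0.38 ]), array([ 0.437, -0.314])]
[ 0.61183061 -0.11223603] -6.945316247493067 0.1425505824423038 0.11433898444771139
[ 0.61264791 -0.11321006] -6.238779012850785 0.13216522067198186 0.09721605959861555
```

Emit:
step_arm([
  [48.6,16.8,0],
  [97.2,33.6,0],
  [145.8,50.4,0],
  [194.4,67.1,0],
  [243,84,0],
], twist=[-10.4,-20.8,-31.2,-41.6,-52], claw=[80,80,80,80,80])

```text
t: 7.22
tcp_pos: [0.4859, -0.3449, 0.2544]
ee_rot: [[0.722, -0.692, 0.0], [-0.692, -0.722, 0.0], [0.0, -0.0, -1.0]]
wrist_force: [-0.1, -0.4, 0.2]
gripper_width: 0.937
```

Emit:
step_arm([
  [0,0,0],
  [0,0,0],
  [0,0,0],
  [0,0,0],
  [0,0,0],
], twist=[-10.4,-20.8,-31.2,-41.6,-52], claw=[80,80,80,80,80])

```text
t: 7.85
tcp_pos: [0.4866, -0.3435, 0.2542]
ee_rot: [[0.99, 0.143, -0.0], [0.143, -0.99, 0.0], [-0.0, -0.0, -1.0]]
wrist_force: [-0.5, -0.0, -0.2]
gripper_width: 0.938
```

Emit:
step_arm([
  [0,0,0],
  [0,0,0],
  [0,0,0],
  [0,0,10],
  [0,0,20],
], twist=[-10.4,-20.8,-31.2,-37,-37], claw=[80,80,80,80,80])

```text
t: 8.48
tcp_pos: [0.4867, -0.3435, 0.234]
ee_rot: [[0.709, 0.705, 0.0], [0.705, -0.709, 0.0], [0.0, 0.0, -1.0]]
wrist_force: [0.5, 0.0, 0.2]
gripper_width: 0.938
```

```bash
python3 snap.py w5 wrist
```

```text
8.47 [ 0.4867 -0.3435  0.234 ] yaw 44.83 tilt [ 0.  0. -1.] F [0.5 0.  0.2] w 0.9383675455538164 q [-0.73  0.35  1.52  0.    1.27 -1.51]
```

View pics/w5.png

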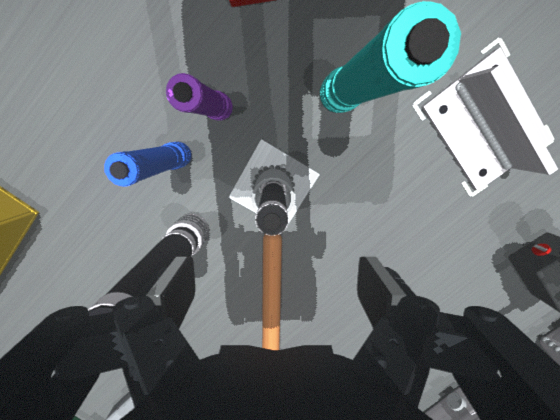

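The lamp's tail is at (270,218) and its plate around (274,190). Turquoise, purple, blue and the big black one stand clear of the fingers' path.

Run:
```python
from h import *
c=np.load("pics/w5.npz");s=state();R=s['ee_rot'];p=s['tcp_pos']
for n,q in(('tail',ray(c,270,219,.156)),('plate',np.mean([ray(c,u,v,.006) for u,v in[(263,139),(320,176),(230,198),(290,236)]],0)),('turqtop',ray(c,421,42,.2)),('bigtop',ray(c,98,300,.2))):
    print(n,q.round(4),'tool mm',(R.T@(q-p)*1000).round(1))
```

```text
tail [ 0.4828 -0.3467  0.156 ] tool mm [-5.   0.6 76.4]
plate [ 0.49   -0.3475  0.006 ] tool mm [ -0.4   6.7 226.4]
turqtop [ 0.4617 -0.2101  0.2   ] tool mm [  76.2 -111.3   32.7]
bigtop [ 0.4319 -0.4584  0.2   ] tool mm [-119.7   44.    32.3]
```

Emit:
step_arm([
  [-4,2,30],
  [-4,2,75],
  [-4,2,120],
  [-4,2,137],
  [-4,2,137],
], twist=[0,0,0,0,0], claw=[80,80,80,75,60], force=30)

```text
t: 9.15
tcp_pos: [0.4849, -0.3474, 0.0966]
ee_rot: [[0.709, 0.705, -0.002], [0.705, -0.709, 0.002], [-0.0, -0.002, -1.0]]
wrist_force: [0.1, 0.0, 0.7]
gripper_width: 0.705
```

Emit:
step_arm([
  [0,0,0],
  [0,0,0],
  [0,0,0],
  [0,0,0],
  [0,0,0],
], twist=[0,0,0,0,0], claw=[45,35,25,15,15], force=30)

```text
t: 9.78
tcp_pos: [0.4864, -0.3484, 0.0988]
ee_rot: [[0.709, 0.706, 0.002], [0.706, -0.709, -0.002], [0.0, 0.003, -1.0]]
wrist_force: [1.0, 0.7, 6.8]
gripper_width: 0.297
```

Emit:
step_arm([
  [0,0,-8],
  [0,0,-22],
  [0,0,-38],
  [0,0,-52],
  [0,0,-52],
], twist=[0,0,0,0,0], claw=[15,15,15,15,15], force=30)

```text
t: 10.4
tcp_pos: [0.4863, -0.3486, 0.1511]
ee_rot: [[0.709, 0.706, 0.002], [0.706, -0.709, -0.002], [0.0, 0.003, -1.0]]
wrist_force: [0.3, -0.6, -1.6]
gripper_width: 0.294
```

Emit:
step_arm([
  [0,4.5,0],
  [0,13,0],
  [0,21,-1],
  [0,29,-1],
  [0,29,-1],
], twist=[0,0,0,0,0], claw=[15,15,15,15,15], force=20)

```text
t: 11.02
tcp_pos: [0.5062, -0.3687, 0.1498]
ee_rot: [[0.709, 0.706, -0.0], [0.706, -0.709, 0.0], [0.0, -0.001, -1.0]]
wrist_force: [-2.0, 1.4, -2.3]
gripper_width: 0.295
```

```bash
python3 snap.py w6 wrist;python3 snap.py s6 scene
python3 - <<'E'
from h import *
w=cv2.imread("pics/w6.png");t=cv2.imread("pics/s6.png")
H=np.zeros((420,800,3),np.uint8);H[:420,:400]=w[:,80:480]
H[:400,400:800]=cv2.resize(t[160:300,70:210],(400,400),interpolation=cv2.INTER_CUBIC)
cv2.imwrite("pics/c6.png",H)
E
```

```text
11.03 [ 0.5062 -0.3687  0.1498] yaw 44.88 tilt [ 0.    -0.001 -1.   ] F [-2.   1.4 -2.3] w 0.2945308114473673 q [-0.74  0.47  1.54  0.    1.13 -1.52]
11.07 [ 0.5061 -0.3686  0.1499] yaw 44.88 tilt [ 0. -0. -1.] F [-1.2  1.8 -1.7] w 0.30006647503212874 q [-0.74  0.47  1.54  0.    1.13 -1.52]
```

View pics/c6.png

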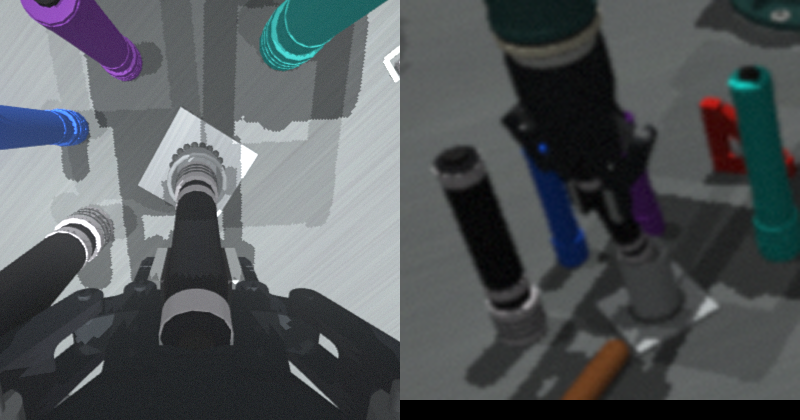

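The lamp is pivoting in the jaws against the tube's rim, with a force of about 2 N. Continuing along the arc.

Emit:
step_arm([
  [0,12,2],
  [0,24.5,5],
  [0,36,10.5],
  [0,46.5,17],
  [0,47.5,18],
], twist=[0,0,0,0,0], claw=[15,15,15,15,15], force=20)

```text
t: 11.75
tcp_pos: [0.5405, -0.4033, 0.132]
ee_rot: [[0.709, 0.706, 0.001], [0.706, -0.709, -0.001], [0.0, 0.002, -1.0]]
wrist_force: [0.1, 1.1, 2.6]
gripper_width: 0.295
```

Emit:
step_arm([
  [0,0,0],
  [0,0,0],
  [0,0,-20],
  [0,0,-50],
  [0,0,-90],
], twist=[0,0,0,0,0], claw=[15,15,10,10,10], force=80)

```text
t: 12.38
tcp_pos: [0.5389, -0.4017, 0.2222]
ee_rot: [[0.709, 0.706, -0.001], [0.706, -0.709, 0.001], [-0.0, -0.001, -1.0]]
wrist_force: [0.7, -0.7, -1.6]
gripper_width: 0.287
```

```bash
python3 snap.py w7 wrist
```

```text
12.38 [ 0.5389 -0.4017  0.2222] yaw 44.89 tilt [-0.    -0.001 -1.   ] F [ 0.7 -0.7 -1.6] w 0.2868671017825476 q [-0.74  0.47  1.35 -0.    1.32 -1.53]
```

View pics/w7.png

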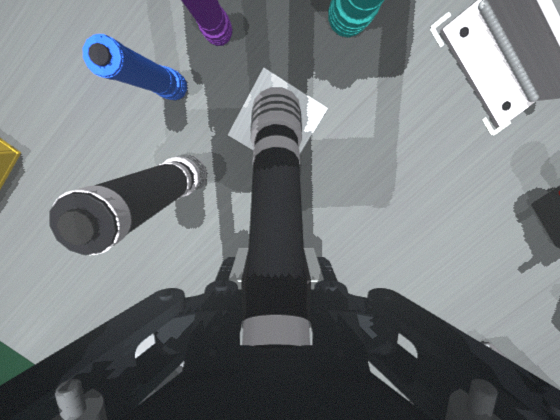

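```bash
cat > lamp.py <<'E'
from h import *
def pts(g,ax,L,r,n=72):   # circle around axis at distance L along ax from g
    ax=ax/np.linalg.norm(ax);u=np.cross(ax,[.3,.5,.2]);u/=np.linalg.norm(u);v=np.cross(ax,u);t=np.linspace(0,2*np.pi,n)
    return g+L*ax+r*(np.cos(t)[:,None]*u+np.sin(t)[:,None]*v)
E
python3 - <<'E'
from lamp import *
c=np.load("pics/w7.npz");s=state();R=s['ee_rot'];p=s['tcp_pos'];g=p-.019*R[:,2]
for L in(.108,.112,.116):
  for th in(35,40,45,50):
    t=np.radians(th);ax=-np.sin(t)*R[:,1]+np.cos(t)*R[:,2]
    P=np.array([proj(c,q) for q in pts(g,ax,L,.0155)])
    T=np.array([proj(c,q) for q in pts(g,ax,L-.15,.013)])
    print(L,th,'lens rows',P[:,1].min().round(),P[:,1].max().round(),'w',np.ptp(P[:,0]).round(1),'x',P[:,0].mean().round(),'tail rows',T[:,1].min().round(),T[:,1].max().round(),'w',np.ptp(T[:,0]).round(1))
E
```

```text
0.108 35 lens rows 124.0 162.0 w 46.1 x 277.0 tail rows 406.0 416.0 w 74.8
0.108 40 lens rows 113.0 151.0 w 47.9 x 277.0 tail rows 412.0 413.0 w 72.8
0.108 45 lens rows 101.0 139.0 w 50.0 x 277.0 tail rows 409.0 415.0 w 70.7
0.108 50 lens rows 89.0 127.0 w 52.4 x 277.0 tail rows 405.0 418.0 w 68.7
0.112 35 lens rows 121.0 158.0 w 45.5 x 277.0 tail rows 392.0 403.0 w 73.0
0.112 40 lens rows 109.0 147.0 w 47.3 x 277.0 tail rows 397.0 401.0 w 71.2
0.112 45 lens rows 96.0 135.0 w 49.5 x 277.0 tail rows 398.0 401.0 w 69.5
0.112 50 lens rows 84.0 123.0 w 51.9 x 277.0 tail rows 394.0 404.0 w 67.7
0.116 35 lens rows 117.0 155.0 w 44.9 x 277.0 tail rows 378.0 392.0 w 71.2
0.116 40 lens rows 105.0 143.0 w 46.8 x 277.0 tail rows 383.0 389.0 w 69.7
0.116 45 lens rows 92.0 130.0 w 48.9 x 277.0 tail rows 386.0 387.0 w 68.2
0.116 50 lens rows 78.0 118.0 w 51.4 x 277.0 tail rows 383.0 390.0 w 66.7
```

Emit:
step_arm([
  [0,0,-5],
  [0,0,-10],
  [0,0,-10],
  [0,0,-10],
  [0,0,-10],
], twist=[10.2,20.4,30.6,40.8,51], claw=[10,10,10,10,10], force=80)

```text
t: 13.05
tcp_pos: [0.5394, -0.4022, 0.2323]
ee_rot: [[0.994, -0.112, 0.001], [-0.112, -0.994, -0.001], [0.001, 0.001, -1.0]]
wrist_force: [-0.1, -0.0, -1.4]
gripper_width: 0.29
```

```bash
cat > goal.py <<'E'
import sys
from lamp import *
th,L,so=np.radians(float(sys.argv[1])),float(sys.argv[2]),float(sys.argv[3])
s=state();R=s['ee_rot'];p=s['tcp_pos'];g=p-.019*R[:,2]
a=np.radians(-6.2);yb=np.array([-np.sin(a),np.cos(a),0]);bead=np.array([.6127,-.113,.012])-.009*yb
ax=np.sin(th)*yb-np.cos(th)*np.array([0,0,1])
print(s['t'],'tcp',p.round(4),'yaw',np.degrees(np.arctan2(R[1,0],R[0,0])).round(2),'shift',(R.T@(bead-(so+L)*ax-g)*1000).round(1))
E
python3 goal.py 47 .112 .13
```

```text
13.05 tcp [ 0.5394 -0.4022  0.2323] yaw -6.45 shift [  41.1 -109.7   74.2]
```

Emit:
step_arm([
  [15,-20,10],
  [30,-50,20],
  [41,-80,40],
  [41,-105,65],
  [41,-110,74],
], twist=[0,0,0,0,-0.3], claw=[10,10,10,10,10], force=80)

```text
t: 13.68
tcp_pos: [0.5914, -0.2937, 0.1561]
ee_rot: [[0.995, -0.096, -0.003], [-0.096, -0.995, 0.003], [-0.003, -0.002, -1.0]]
wrist_force: [-0.3, 0.4, -2.4]
gripper_width: 0.282
```

```bash
python3 snap.py w8 wrist;python3 snap.py s8 scene
python3 - <<'E'
from h import *
w=cv2.imread("pics/w8.png");t=cv2.imread("pics/s8.png");c=calibration("scene")
u,v=proj(c,[.6,-.22,.12]).astype(int);print('crop origin',u-65,v-65)
H=np.zeros((600,800,3),np.uint8);H[:210,520:800]=cv2.resize(w,(280,210),interpolation=cv2.INTER_AREA)
H[:520,:520]=cv2.resize(t[v-65:v+65,u-65:u+65],(520,520),interpolation=cv2.INTER_CUBIC)
H[220:430,520:800]=cv2.resize(w[60:270,160:440],(280,210))
cv2.imwrite("pics/c8.png",H)
E
```

```text
13.68 [ 0.5914 -0.2937  0.1561] yaw -5.53 tilt [-0.003 -0.002 -1.   ] F [-0.3  0.4 -2.4] w 0.2821555125956654 q [-0.57  0.51  1.45  0.    1.18 -0.47]
13.72 [ 0.5912 -0.2943  0.1558] yaw -5.57 tilt [-0.003 -0.002 -1.   ] F [-1.3  0.5 -0.9] w 0.28732387020252526 q [-0.57  0.51  1.45  0.    1.18 -0.47]
crop origin 148 180
```

View pics/c8.png

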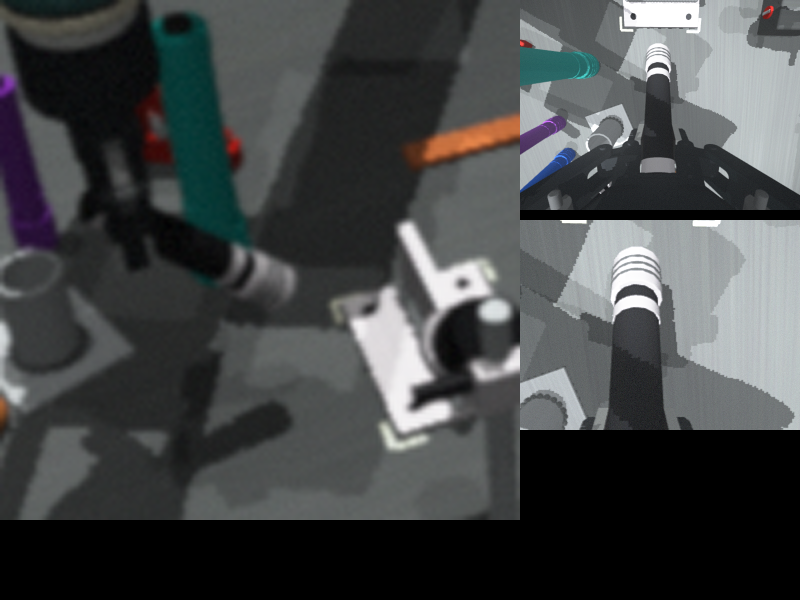

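The scene crop shows the lamp slanting toward the bead. Its lens face is centred about scene pixel (219,252), and the barrel line runs from (187,236) to (219,252). In the wrist picture the head's end is at (277,87).

Run:
```python
from lamp import *
c=np.load("pics/w8.npz");k=np.load("pics/s8.npz");s=state();R=s['ee_rot'];p=s['tcp_pos'];g=p-.019*R[:,2]
print('g scene',proj(k,g).round(1), 'mouth true scene', proj(k,[.487,-.345,.076]).round(1),'corner marks',[proj(k,[*ray(np.load("pics/w4.npz"),u,v,0)]).round(1) for u,v in [(233,221),(315,221)]])
for L in(.106,.110,.114,.118):
  for th in(40,44,48,52,56):
    t=np.radians(th);ax=-np.sin(t)*R[:,1]+np.cos(t)*R[:,2]
    P=np.array([proj(c,q) for q in pts(g,ax,L,.0155)]);a=proj(k,g+L*ax);b=proj(k,g+(L-.06)*ax)
    print(L,th,'wrist row',P[:,1].min().round(1),'scene lens',a.round(1),'dir',np.degrees(np.arctan2(*(a-b)[::-1])).round(1))
```

```text
g scene [178.9 236.9] mouth true scene [155.2 247.7] corner marks [array([268.6, 244.6]), array([230. , 255.6])]
0.106 40 wrist row 111.3 scene lens [211.4 253.5] dir 27.0
0.106 44 wrist row 102.2 scene lens [213.3 251.5] dir 22.9
0.106 48 wrist row 93.2 scene lens [215.  249.4] dir 19.0
0.106 52 wrist row 84.2 scene lens [216.6 247.2] dir 15.3
0.106 56 wrist row 75.2 scene lens [218. 245.] dir 11.7
0.11 40 wrist row 107.2 scene lens [212.6 254.1] dir 27.0
0.11 44 wrist row 97.7 scene lens [214.5 252. ] dir 22.9
0.11 48 wrist row 88.2 scene lens [216.3 249.8] dir 19.0
0.11 52 wrist row 78.7 scene lens [218.  247.6] dir 15.3
0.11 56 wrist row 69.1 scene lens [219.4 245.3] dir 11.7
0.114 40 wrist row 103.2 scene lens [213.7 254.6] dir 27.0
0.114 44 wrist row 93.3 scene lens [215.7 252.5] dir 22.9
0.114 48 wrist row 83.3 scene lens [217.6 250.2] dir 19.0
0.114 52 wrist row 73.2 scene lens [219.3 247.9] dir 15.3
0.114 56 wrist row 63.0 scene lens [220.8 245.6] dir 11.7
0.118 40 wrist row 99.4 scene lens [214.8 255.2] dir 27.0
0.118 44 wrist row 89.0 scene lens [216.9 253. ] dir 22.9
0.118 48 wrist row 78.6 scene lens [218.8 250.7] dir 19.0
0.118 52 wrist row 67.9 scene lens [220.6 248.3] dir 15.3
0.118 56 wrist row 57.1 scene lens [222.2 245.9] dir 11.7
```

Run:
```python
from h import *
g=cv2.cvtColor(cv2.imread("pics/s8.png"),cv2.COLOR_BGR2GRAY)
print('cols',list(range(184,226,2)))
for r in range(228,262):print(r,*['%3d'%x for x in g[r,184:226:2]])
w=cv2.cvtColor(cv2.imread("pics/w8.png"),cv2.COLOR_BGR2GRAY).astype(float)
print('col277',[(r,int(w[r,277])) for r in range(80,132,2)])
for r in range(92,180,8):
    d=np.diff(w[r]);a=240+np.argmax(np.abs(d[240:270]));b=284+np.argmax(np.abs(d[284:315]))
    print(r,a,b,b-a,w[r,a-3:a+5].astype(int),w[r,b-3:b+5].astype(int))
```

```text
cols [184, 186, 188, 190, 192, 194, 196, 198, 200, 202, 204, 206, 208, 210, 212, 214, 216, 218, 220, 222, 224]
228  25  75  92  92  85  45  43  41  41  38  40  46  85  91  90  87  53  50  48  37  34
229  23  79  98  98  90  51  41  43  39  38  38  43  83  89  93  77  52  50  47  34  34
230  16  78 100 100  92  52  44  42  40  40  39  42  80  91  95  65  48  51  45  37  33
231  17  58  91  97  94  56  45  39  43  41  38  42  79  92  91  58  45  47  42  35  35
232  11  28  64  85  84  53  46  44  43  41  40  39  67  88  84  54  41  39  36  35  35
233  13  12  25  47  57  46  44  42  42  41  38  35  52  78  65  47  37  34  35  33  36
234  11  12  10  15  31  40  42  43  41  39  38  34  42  54  51  40  35  34  34  38  38
235  13  10   9   9  13  24  37  41  41  42  38  34  43  43  48  39  35  34  35  37  37
236  16   9   9   2   7  11  25  39  42  39  40  40  45  42  47  37  33  36  35  38  37
237  12   9   7   8   8   9  15  28  37  39  41  39  43  41  46  35  36  35  34  35  36
238  21  12   5  10  10  11  15  21  27  37  37  41  38  45  45  35  35  35  37  36  34
239  36  22   6   7  
[... 2505 characters left out ...]
7 227 255 255 255] [246 242 229 188 131 117 162 189]
116 252 294 42 [181 181 151 144 220 227 170 142] [239 236 233 204 151 115 136 168]
124 251 304 53 [177 180 162 151 215 243 248 250] [114  98  94 103 149 156 158 157]
132 257 294 37 [254 255 255 226 118  66  65  68] [ 56  51  64 150 238 247 247 247]
140 254 297 43 [250 255 255 246 148  63  62  98] [ 89  56  48  91 235 249 248 226]
148 253 285 32 [151 153 152 166 213 230 235 239] [ 87  87  96 128 191 236 247 246]
156 255 295 40 [165 207 233 154  71  56  63  63] [ 61  57  53  64 148 229 233 163]
164 253 298 45 [ 83  88 112  85  52  58  63  64] [ 58  54  50  67 143 116  90  88]
172 252 299 47 [81 75 80 69 55 58 59 60] [55 49 51 63 83 92 93 91]
```

```bash
cat > fit.py <<'E'
from lamp import *
from scipy.optimize import least_squares
def run(wn,sn,up,lo,lens,wrow,off=(1.2,1.8)):
    c=np.load(f"pics/{wn}.npz");k=np.load(f"pics/{sn}.npz");s=state();R=s['ee_rot'];p=s['tcp_pos']
    off=np.array(off)
    def res(v,full=False):
        ly,lz,th=v[0],v[1],np.radians(v[2]);ax=-np.sin(th)*R[:,1]+np.cos(th)*R[:,2]
        l=p+ly/1000*R[:,1]+lz/1000*R[:,2]
        a,b=proj(k,l-.04*ax)+off,proj(k,l-.1*ax)+off;n=np.array([-(b-a)[1],(b-a)[0]])/np.linalg.norm(b-a);n*=np.sign(n[1])
        du=[(np.array(q)-a)@n for q in up];dl=[(np.array(q)-a)@n for q in lo]
        P=np.array([proj(c,q)[1] for q in pts(l,ax,0,.0155)])
        h=.013*k['K'][0,0]/np.linalg.norm(l-k['pose'][:3,3])
        r=[*(np.array(du)+h),*(np.array(dl)-h),*(proj(k,l)+off-lens),(P.min()-wrow)]
        return (r,l,ax) if full else r
    f=least_squares(res,[-80,60,45]);r,l,ax=res(f.x,True)
    return f.x,np.round(r,1),l,ax,R,p
E
python3 - <<'E'
from fit import *
up=[(190,233),(192,233.8),(194,234.8),(196,236),(198,237.2),(200,238.2),(202,239.4)]
lo=[(188,243.8),(190,244.9),(192,245.8),(194,246.8),(196,247.6),(198,248.5)]
for off in((1.2,1.8),(.5,1.),(2,2.3)):
    x,r,l,ax,R,p=run("w8","s8",up,lo,np.array([218.7,251.2]),87,off)
    print(off,x.round(1),l.round(4),r, 'axis offset at g (mm, tool y):', x[0]+np.tan(np.radians(x[2]))*(x[1]+19))
E
```

```text
(1.2, 1.8) [-81.7  55.2  42.4] [ 0.5995 -0.2144  0.1019] [-0.4 -0.5 -0.4 -0.2  0.1  0.1  0.4  0.1  0.2  0.2  0.3  0.2  0.1 -1.2
  0.6 -0.2] axis offset at g (mm, tool y): -13.811749759550537
(0.5, 1.0) [-82.1  58.3  41.9] [ 0.5995 -0.2141  0.0988] [-0.3 -0.5 -0.4 -0.2  0.   0.1  0.3  0.1  0.3  0.2  0.3  0.1  0.1 -1.6
  0.6 -0.4] axis offset at g (mm, tool y): -12.55623591604838
(2, 2.3) [-81.4  53.1  43.1] [ 0.5995 -0.2147  0.1039] [-0.4 -0.5 -0.4 -0.2  0.1  0.2  0.5  0.   0.2  0.2  0.3  0.2  0.2 -0.6
  0.5 -0.1] axis offset at g (mm, tool y): -13.924272532278266
```

```bash
cat > goal2.py <<'E'
from h import *
s=state();R=s['ee_rot'];p=s['tcp_pos']
a=np.radians(-6.2);yb=np.array([-np.sin(a),np.cos(a),0]);bead=np.array([.6127,-.113,.012])-.009*yb
th=np.radians(42.5);lens=p-.0817*R[:,1]+.0552*R[:,2];ax=-np.sin(th)*R[:,1]+np.cos(th)*R[:,2]
want=bead-.1*(np.sin(th)*yb-np.cos(th)*np.array([0,0,1]))
v=bead-lens;print(s['t'],'yaw',np.degrees(np.arctan2(R[1,0],R[0,0])).round(2),'dist',np.linalg.norm(v).round(4),'miss mm',(np.linalg.norm(v-(v@ax)*ax)*1000).round(1),'along xb',((lens-bead)@np.array([np.cos(a),np.sin(a),0])*1000).round(1),'F',np.round(s['wrist_force'],1),'shift',(R.T@(want-lens)*1000).round(1))
E
python3 goal2.py
```

```text
13.775 yaw -5.65 dist 0.1295 miss mm 8.5 along xb -2.2 F [-0.1 -0.1 -0.6] shift [  2.5 -25.7  16.2]
```

Emit:
step_arm([
  [1,-8,5],
  [2,-18,11],
  [2.5,-25.5,16],
  [2.5,-25.5,16],
  [2.5,-25.5,16],
], twist=[0.2,0.4,0.5,0.5,0.5], claw=[10,10,10,10,10], force=80)

```text
t: 14.4
tcp_pos: [0.5971, -0.2721, 0.1424]
ee_rot: [[0.994, -0.11, 0.0], [-0.11, -0.994, -0.0], [0.0, 0.0, -1.0]]
wrist_force: [-0.3, -1.1, -0.7]
gripper_width: 0.287
```

```bash
python3 goal2.py; python3 snap.py w9 wrist;python3 snap.py s9 scene
python3 - <<'E'
from h import *
w=cv2.imread("pics/w9.png");t=cv2.imread("pics/s9.png")
# mark aim line and bead/lens predicted
c=np.load("pics/w9.npz");k=np.load("pics/s9.npz");s=state();R=s['ee_rot'];p=s['tcp_pos']
th=np.radians(42.5);lens=p-.0817*R[:,1]+.0552*R[:,2];ax=-np.sin(th)*R[:,1]+np.cos(th)*R[:,2]
print('lens px',proj(c,lens).round(1),proj(k,lens).round(1)+[1.2,1.8],'bead px',proj(c,[.6117,-.122,.012]).round(1),proj(k,[.6117,-.122,.012]).round(1)+[1.2,1.8])
g=cv2.cvtColor(t,cv2.COLOR_BGR2GRAY)
H=np.zeros((420,800,3),np.uint8);H[:400,:]=0
H[:380,:400]=cv2.resize(w[0:228,155:395],(400,380),interpolation=cv2.INTER_CUBIC)
H[:380,400:]=cv2.resize(t[200:295,170:270],(400,380),interpolation=cv2.INTER_CUBIC)
cv2.imwrite("pics/c9.png",H)
E
```

```text
14.4 yaw -6.3 dist 0.1022 miss mm 2.0 along xb 1.8 F [-0.3 -1.1 -0.7] shift [-1.8 -1.6  1.5]
14.4 [ 0.5971 -0.2721  0.1424] yaw -6.3 tilt [ 0.  0. -1.] F [-0.3 -1.1 -0.7] w 0.2865634996481763 q [-0.53  0.52  1.48 -0.    1.14 -0.42]
14.45 [ 0.5971 -0.2722  0.1425] yaw -6.32 tilt [ 0.  0. -1.] F [-0.2 -0.5 -1.4] w 0.2857011768637354 q [-0.53  0.52  1.48 -0.    1.14 -0.42]
lens px [276.4 105.4] [227.8 254.4] bead px [273.7  21.4] [255.1 266.9]
```

View pics/c9.png

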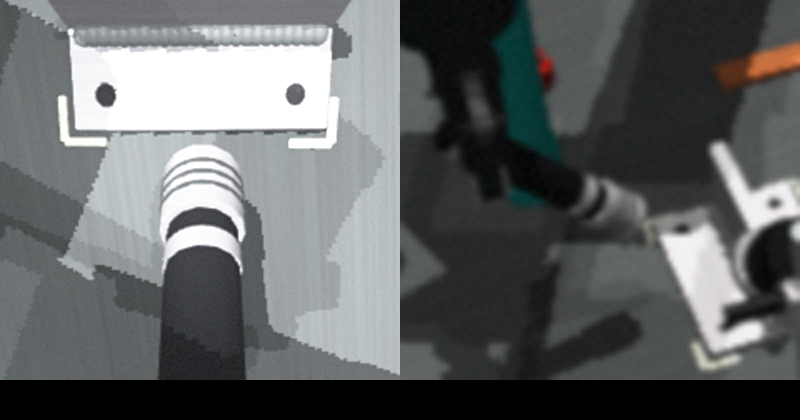

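The lamp and the middle of the bead are in line in the wrist picture (both at column 277). In the scene picture the lamp's axis, extended, meets the bead within about 1 px. One hold to settle, then hand in.

Emit:
step_arm([
  [0,-1,1],
  [0,-1,1],
  [0,-1,1],
  [0,-1,1],
  [0,-1,1],
], twist=[0,0,0,0,0], claw=[10,10,10,10,10], force=80)

```text
t: 15.12
tcp_pos: [0.5971, -0.2709, 0.1413]
ee_rot: [[0.994, -0.11, 0.0], [-0.11, -0.994, 0.0], [-0.0, -0.0, -1.0]]
wrist_force: [0.6, -0.9, -1.7]
gripper_width: 0.288
```

```bash
python3 goal2.py
python3 - <<'E'
from h import *
a=cv2.imread("pics/w9.png");b=snapshot("wrist")[:,:,::-1]
g=cv2.cvtColor(np.ascontiguousarray(b),cv2.COLOR_BGR2GRAY);o=cv2.cvtColor(a,cv2.COLOR_BGR2GRAY)
m=cv2.matchTemplate(g,o[85:160,245:310],cv2.TM_CCOEFF_NORMED);print('lamp shift in hand view px',np.array(cv2.minMaxLoc(m)[3])-[245,85],m.max())
print(sign_off())
E
```

```text
15.125 yaw -6.32 dist 0.1006 miss mm 1.8 along xb 1.7 F [ 0.6 -0.9 -1.7] shift [-1.7 -0.4  0.4]
lamp shift in hand view px [0 0] 0.99789155
the job is handed in; nothing more can be done
None
```

The bracket is at the camera marks and the lamp is held on the weld bead. I handed the job in at about 15 s of the 61 s allowed; no verdict was reported.

- **Bracket:** I gripped it by the web and slid it about 275 mm along the bench without lifting it. The check after release put its centre within about 1.5 mm of the mark centre. It looked square in the marks, though corner fits of the mark outline gave yaws from −5.7° to −6.9° against −6.2° for the bracket.
- **Lamp:** I took the small black lamp in the plated tube, drew it most of the way out, and tilted it in the jaws against the tube's rim. It is now held at 80 N.
- **Aim:** The last estimate puts the lens 101 mm from the middle of the bead, slanting about 47° down, with the axis passing about 2 mm from the bead. The lamp was not slipping in the grip.
- **Forces:** The largest wrist force I read was about 11 N.

**Checks that disagreed:**
- My first estimate of the lamp's tilt, assuming it sat at the nominal grasp point, did not match the scene picture. A fit using both cameras put the lamp's axis 10 to 14 mm off that point, and I used that fit.
- The final sideways offset of the lens from the bead computes as 1.7 mm, but the wrist picture shows the two in line, so I left it.

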